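# Open the fixture's push-and-turn locking cap and stow it

## Task

Open the red assembly fixture: press its locking cap down against the spring until it frees, keep it pressed while turning it counter-clockwise to its stop, lift it out and set it down, without dropping it, fully home and upright in the wide round cap holder. Feel for the depth and do not force it: press with no more than about 30 N and never wrench it against its catch or stop. Leave the other things on the bench where they are.

Things in the scene. Friction and masses are not known exactly. Their poses are not given: they have to be found in the camera images.
- cap: Locking cap, 0.16 kg, loose, now locked in the fixture. Aluminium disc 66 mm across with an upright black grip bar on top; below, a 16 mm steel stem ending in a steel cross-bar (46 x 12 x 8 mm) parallel to the grip bar. Origin: centre of the cross-bar's underside; z up, x along the bars. Heights in this frame: cross-bar 0 to 8 mm, stem to 40, disc 40 to 46, grip bar 46 to 80.
- cap_grip (a point): Centre of the cap's grip bar (60 mm long along the cap's x, 14 mm thick, 34 mm tall), 63 mm above the cap's origin, 17 mm above the disc's top face.
- fixture: Red machined block, 110 x 110 mm, 80 mm high, on a 140 mm foot plate, with an 80 mm square steel plate on top, upper face 90 mm above the table; bolted down. Origin: centre of its underside, on the cap's axis; z up. At the start the cap's origin is 71.5 mm above this one. Locked, the cap's x stands 1.31 rad clockwise (seen from above) of the fixture's x.
- slot (a point): Centre of the slot in the fixture's 10 mm steel top plate, at its upper face: 52 mm long along the fixture's x, 18 mm wide. The cap's cross-bar passes only when parallel to it (within about 0.1 rad). The cap opens by turning 75 degrees counter-clockwise (seen from above) to a hard stop 0 to 0.1 rad past the slot direction. Turning takes under 0.3 N m. Sideways play about 2 mm.
- catch (a point): Underside of the top plate, on the axis, 80 mm up. A hidden catch here stops the locked cap from turning until it is pressed down by the catch depth: 3 to 15 mm, different each time, not visible. Keep it pressed for almost the whole turn; only the last 10 degrees are free. A hard floor lies 2 mm beyond the catch depth, felt as a steep rise of force.
- spring (a point): Top of the spring plunger under the cap's cross-bar, on the axis, 71.5 mm above the fixture's underside. It pushes the cap up with 6 N at rest and 0.35 N more per mm pressed (8 to 12 N at the hard floor; the cap's own weight takes 1 to 2 N of it). Height play of the locked cap about 0.5 mm.
- holder: The cap's holder: an upright aluminium tube on a 100 mm square plate, bolted down, outside 72 mm, bore 56 mm, rim 52 mm above the table, bore floor 6 mm above the table. Origin: centre of its underside. With the cap stowed its disc rests on the rim all round, cross-bar inside the bore (any yaw) and the cap's origin 12 mm above the holder's.
- pin_cup: Bystander: a small aluminium cup, 44 mm across, 45 mm high, too narrow for the cap. Origin: centre of its underside.
- bushing_a: Bystander: steel ring, 36 mm across, 22 mm high. Origin: centre of its underside.
- bushing_b: Bystander: another such ring. Origin: centre of its underside.
- oil_bottle: Bystander: white bottle, 48 mm across, 120 mm high. Origin: centre of its underside.
- screwdriver: Bystander: screwdriver lying on the table, handle to its -x. Origin: under its middle.
- wrench: Bystander: wrench lying on the table, along its x. Origin: under its middle.
- part_tray: Bystander: clear open tray, 120 x 160 x 45 mm, with steel slugs. Origin: centre of its underside.
There are look-alikes about, which are no part of the job. Leave any green look-alike of the fixture alone.

How it is judged:
On the way, in this order (a step that is already met when the one before it is completed fails the run):
1. the cap, still in the fixture, is turned so that its cross-bar lies along the slot (within 0.2 rad) (angle between the x axis of cap and the x axis of fixture, either way round below 0.2 rad and z of cap in the frame of fixture below 0.078 m and horizontal distance between cap and fixture below 0.01 m), for 0.05 s.
2. the cap is lifted clear of the fixture (its underside above the top plate) (z of cap in the frame of fixture above 0.095 m), for 0.05 s.
At the end, for the whole second after the job is handed in: The cap stands in the holder, released and at rest: its axis within 8 mm of the holder's, upright within 0.1 rad, its disc down on the rim within 4 mm (horizontal distance between cap and holder below 0.008 m and z of cap in the frame of holder below 0.016 m and angle between cap's own z axis and vertical below 0.1 rad and linear speed of cap below 0.02 m/s); the robot touches nothing.
It fails at once if the cap is pressed on the hard floor inside the fixture with more than 30 N (contact force between cap and notch_c0 above 30 N).
It fails at once if the cap is forced against the fixture with more than 70 N in all (rammed, or wrenched against the catch or the stop) (contact force between cap and fixture above 70 N).
It fails at once if the cap is dropped or thrown into the holder (faster than 0.6 m/s within 50 mm above its place) (horizontal distance between cap and holder below 0.03 m and z of cap in the frame of holder below 0.062 m and linear speed of cap above 0.6 m/s).
It fails at once if a bystander is moved by more than 30 mm (distance of any of pin_cup, bushing_a, bushing_b, oil_bottle, screwdriver, wrench, part_tray from where it was at the start of the episode above 0.03 m).
It also fails if it takes over 53 s, if anything falls off the work surface, if the arm or the gripper's body presses on something with over 40 N, if the wrist force passes 120 N, or if a joint passes its speed limit or range.

## Robot

A 6-joint arm with a two-finger parallel gripper is mounted at the origin on the work surface. World frame = base frame: x ahead of the robot, y to its left, z up, the work surface at z = 0. Lengths are in m, angles in rad, forces in N, time in s.
With the tool pointing down it reaches from about 0.3 to 0.875 m from the base axis. Payload 4.2 kg.
Tool frame: the origin (TCP) lies at the very end of the fingers, on their centre line; the grasp point (between the pads) lies 19 mm behind it; z points along the fingers, y is the line along which they close (so a half turn about z gives the same grasp; the last joint's range is limited). The gripper opens to 85 mm and grips with 20 to 120 N. Pads are 22 mm wide; open, the fingers measure 114 mm over their backs; the gripper's body (76 mm by 85 mm) begins 54 mm behind the grasp point. The pads swing forward as they close: fully open they stand 13 mm farther back than shut.
Start: joints at [-0.02, 0.32, 1.565, -0, 1.257, -0.02], TCP at [0.575, 0, 0.231] pointing down, gripper open.
Joint ranges: [-3.11, 3.11], [-0.84, 2.01], [0.21, 2.61], [-1.34, 4.49], [0.05, 2.63], [-2.56, 2.56]. Speed limits (rad/s): [2.57, 2.57, 3.14, 3.14, 3.14, 3.14].

## Interface

Orientations are given as a unit quaternion [x, y, z, w].
In Python, from cell import ctrl, effector, kinematics, imaging, sensors gives the robot as it stands. The module is installed in compiled form; this text tells all that it offers. Calls block until the motion is done:
- ctrl.goto(position, orientation): joint-space move of the TCP to a pose.
- ctrl.move_l(position, orientation=None, speed=0.15, until_force=None): straight line of the TCP; orientation=None keeps the orientation; speed is the mean speed in m/s. With until_force (N) it stops when the force on the tool has changed by that much, and returns True; else False.
- ctrl.move_j(angles): joint-space move.
- effector.gripper_to(opening, grip_force=None): finger opening in m; grip_force is the grip in N (None keeps the last); returns when the fingers have stopped.
- ctrl.hold(seconds).
- kinematics.inverse_kinematics(position, orientation): joint angles nearest the present ones, or None.
- imaging.grab_frame(name): name is "scene" or "side" or "wrist"; returns a dict with "image" (480x640x3 uint8, red, green, blue), "fx", "fy", "cx", "cy" (pixels), "R" (3x3) and "t" (3): a world point X has camera coordinates R X + t. Camera axes: x right, y down, z forward; pixel columns grow to the right and rows downward; lengths in m; the calibration is good to about 2 mm. A picture is of the moment at which its call begins. There is no depth.
A pose or a line that the arm cannot do raises ctrl.Unreachable and nothing moves.
- ctrl.job_done(): hands the job in; it is judged then, once.
Readings, each from a call of its own:
- sensors.read_clock(): time.
- sensors.read_qpos(): joint angles.
- sensors.read_dq(): joint speeds.
- sensors.read_joint_torque(): joint torques, N m.
- sensors.read_tool_pos(): TCP position.
- sensors.read_tcp_rot(): TCP orientation.
- sensors.read_ft_force(): force on the tool from outside, world axes, zero at the start.
- sensors.read_ft_torque(): the same for the moment, N m.
- sensors.read_opening(): finger opening in m.
- sensors.read_grip_force(): force on a finger pad.
Only numpy, scipy, OpenCV 4.12 (cv2) and the standard library are available. Lean on these libraries where they do the work, as an engineer would, in place of code of your own. Each camera call takes 0.05 s, during which the arm holds its last target. There are 200 camera calls.

## Working session

There is one attempt and no reset: what is moved stays moved. The work goes in short steps, each a Python script; the robot and the scene stay as the last script left them, time stands still between calls to the robot, and variables do not carry over. Pictures are saved under pics/ and viewed, at most 10 in all, crops included, and the job is handed in when it is done.

```bash
mkdir -p pics; python3 - <<'E'
from cell import imaging,sensors
import cv2,pickle
for n in("scene","side","wrist"):
    f=imaging.grab_frame(n);pickle.dump(f,open(f"pics/{n}0.pkl","wb"))
    cv2.imwrite(f"pics/{n}0.png",f["image"][:,:,::-1]); print(n,f["fx"],f["cx"],f["R"],f["t"])
print(sensors.read_tcp_rot(),sensors.read_clock())
E
```

```text
scene 518.7773242527769 324.1096355983194 [[ 0.58901286  0.80808726 -0.00767005]
 [ 0.6483527  -0.47820573 -0.59241713]
 [-0.4823926   0.34396841 -0.80559488]] [-0.30656553 -0.27537625  1.38797919]
side 474.74800549241826 321.60237775012484 [[-0.68645383 -0.72677144  0.02417454]
 [-0.36847729  0.31899103 -0.87319483]
 [ 0.6269016  -0.6083157  -0.48677139]] [0.3408035  0.30834349 0.88741284]
wrist 405.56012124690284 320.485093351644 [[ 9.99996507e-01  1.94319900e-04 -2.63579089e-03]
 [ 1.01506584e-03 -9.49044536e-01  3.15140347e-01]
 [-2.44024491e-03 -3.15141922e-01 -9.49041419e-01]] [-0.57306196 -0.04217428  0.3818551 ]
[ 7.07115783e-01  7.07097492e-01 -4.39405183e-04 -4.62170911e-04] 0.15
```

View pics/scene0.png

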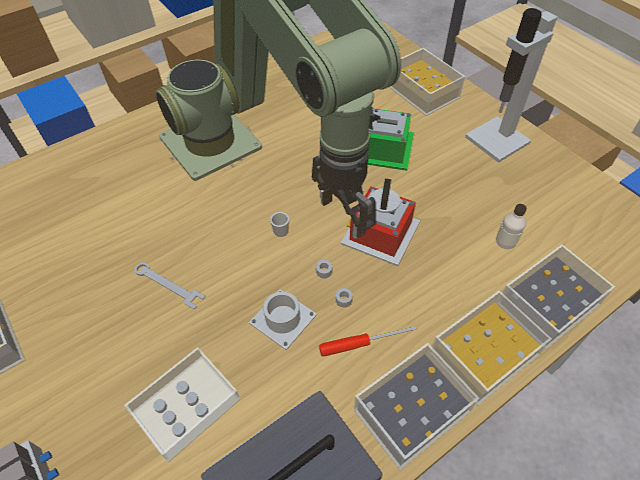

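View pics/wrist0.png

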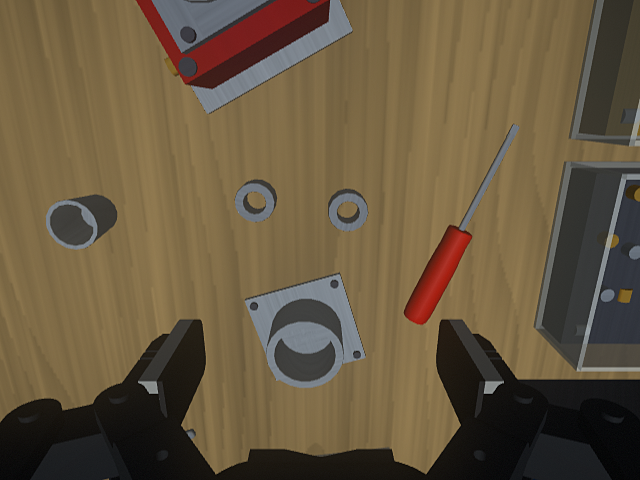

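The scene view shows the red fixture with its cap near px (385,205), the holder near (282,308), and the green look-alike behind the fixture. The wrist view shows the holder rim near (305,354) and the fixture at the top edge. I'll compute rough positions and look from above the fixture.

```bash
cat > h.py <<'E'
import numpy as np,cv2,pickle
from cell import ctrl,effector,kinematics,imaging,sensors
from scipy.spatial.transform import Rotation as Ro
def back(f,u,v,z):
    R,t=np.array(f["R"]),np.array(f["t"])
    d=R.T@np.array([(u-f["cx"])/f["fx"],(v-f["cy"])/f["fy"],1]);c=-R.T@t
    return c+d*(z-c[2])/d[2]
def proj(f,X):
    p=np.array(f["R"])@X+f["t"];return np.array([p[0]/p[2]*f["fx"]+f["cx"],p[1]/p[2]*f["fy"]+f["cy"]])
def down(yaw): # tool y (closing line) at world angle yaw, z down
    y=np.array([np.cos(yaw),np.sin(yaw),0]);z=np.array([0,0,-1.])
    return Ro.from_matrix(np.c_[np.cross(y,z),y,z]).as_quat()
def snap(n,name):
    f=imaging.grab_frame(n);pickle.dump(f,open(f"pics/{name}.pkl","wb"))
    cv2.imwrite(f"pics/{name}.png",f["image"][:,:,::-1]);return f
E
python3 - <<'E'
from h import *
s=pickle.load(open("pics/scene0.pkl","rb"));w=pickle.load(open("pics/wrist0.pkl","rb"))
print("cap",back(s,386,200,.1175),"holder s",back(s,283,302,.052),"w",back(w,305,354,.052))
p=back(s,386,200,.1175)
print(ctrl.goto([p[0],p[1]-.03,.33],down(0)),sensors.read_tcp_rot(),sensors.read_clock())
snap("wrist","w1");snap("scene","s1")
E
```

```text
cap [0.511684   0.17068593 0.1175    ] holder s [ 0.55564857 -0.1265919   0.052     ] w [ 0.55895609 -0.13525977  0.052     ]
False [ 7.07092795e-01  7.07120344e-01 -7.68281473e-04  9.59079986e-05] 0.9083
```

View pics/w1.png

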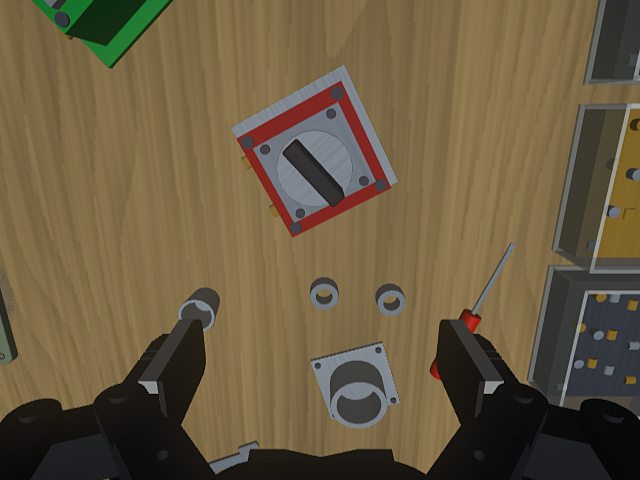

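The wrist view shows the cap disc centred near (315,169), the grip bar top running from (290,146) to (337,203), and the holder rim centre near (358,404). I'll compute these and overlay the models to check.

```bash
python3 - <<'E'
from h import *
f=pickle.load(open("pics/w1.pkl","rb"));s=pickle.load(open("pics/s1.pkl","rb"))
b=lambda u,v,z:back(f,u,v,z)
disc=b(315,169,.1175);print("disc",disc)
cs=[b(*c,.08) for c in[(247,141),(338,94),(381,184),(296,229)]]
print("block c",np.mean(cs,0),[ (round(np.hypot(*(cs[i]-cs[i-1])[:2]),4),round(np.degrees(np.arctan2(*(cs[i]-cs[i-1])[1::-1])),1)) for i in range(4)])
a,c=b(290,146,.1515),b(337,203,.1515);print("bar",(a+c)/2,np.hypot(*(a-c)[:2]),np.arctan2(*(a-c)[1::-1]))
h=b(358,404,.052);print("holder",h)
th=np.linspace(0,2*np.pi,60)
def draw(f,C,hc,yaw,fy):
    im=f["image"][:,:,::-1].copy()
    def poly(P,col): cv2.polylines(im,[np.round(np.array([proj(f,p) for p in P])*8).astype(int)],True,col,1,cv2.LINE_AA,3)
    circ=lambda c,r,z:[np.array([c[0]+r*np.cos(t),c[1]+r*np.sin(t),z]) for t in th]
    def rect(c,l,w,z,y):
        u=np.array([np.cos(y),np.sin(y),0]);v=np.array([-u[1],u[0],0]);o=np.array([c[0],c[1],z])
        return [o+i*u*l/2+j*v*w/2 for i,j in((1,1),(1,-1),(-1,-1),(-1,1))]
    poly(circ(C,.033,.1175),(0,255,0));poly(rect(C,.06,.014,.1515,yaw),(255,255,0))
    poly(rect(C,.11,.11,.08,fy),(0,255,255));poly(rect(C,.14,.14,.006,fy),(255,0,255))
    poly(circ(hc,.036,.052),(0,255,0));poly(circ(hc,.028,.052),(0,255,0));poly(rect(hc,.1,.1,.006,fy-.2),(255,0,255))
    return im
yaw=np.arctan2(*(a-c)[1::-1]);fy=yaw+1.31
cv2.imwrite("pics/o1.png",cv2.resize(draw(f,disc,h,yaw,fy)[50:440,210:430],None,fx=1.5,fy=1.5,interpolation=2))
cv2.imwrite("pics/o2.png",cv2.resize(draw(s,disc,h,yaw,fy)[170:360,230:430],None,fx=3,fy=3,interpolation=2))
E
```

```text
disc [0.50552123 0.16927459 0.1175    ]
block c [0.50543726 0.16867973 0.08      ] [(np.float64(0.0973), np.float64(117.3)), (np.float64(0.0948), np.float64(26.1)), (np.float64(0.0929), np.float64(-62.4)), (np.float64(0.0953), np.float64(-151.3))]
bar [0.50525181 0.1693698  0.1515    ] 0.05823046415106018 2.2581389985016873
holder [ 0.55753449 -0.13480071  0.052     ]
```

View pics/o1.png

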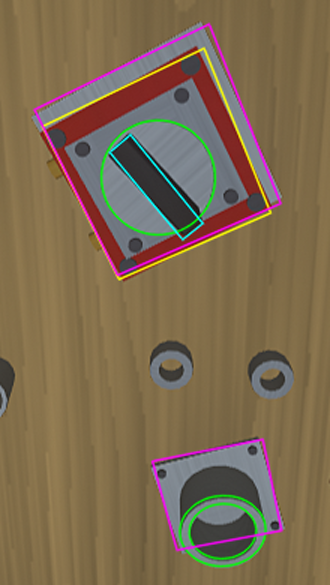

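View pics/o2.png

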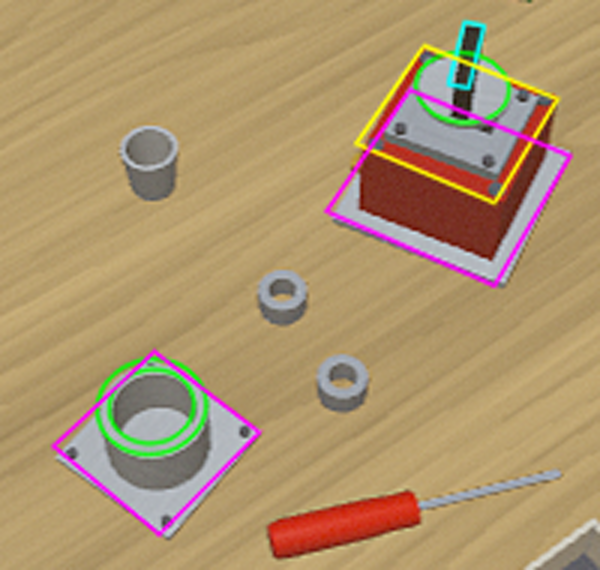

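The overlays match within about 2 mm, and the sizes agree. Next I check IK along the whole turn, then approach and grip lightly.

```bash
python3 - <<'E'
from h import *
C=np.array([.5053,.1693]);yaw=2.285
best=None
for k in(-np.pi/2,np.pi/2):
    q=[kinematics.inverse_kinematics([*C,.11],down(yaw+k+d)) for d in(0,.7,1.5)]
    print(k,[None if x is None else np.round(x,2) for x in q])
    if all(x is not None for x in q) and (best is None or max(abs(x[5]) for x in q)<best[0]): best=(max(abs(x[5]) for x in q),k)
ty=yaw+best[1];print("tool yaw",ty)
ctrl.goto([*C,.25],down(ty));ctrl.move_l([*C,.1215],speed=.12,until_force=8)
print(sensors.read_tool_pos(),sensors.read_ft_force(),sensors.read_ft_torque())
effector.gripper_to(0.0,20);ctrl.hold(.2)
print(sensors.read_opening(),sensors.read_grip_force(),sensors.read_tool_pos(),sensors.read_ft_force(),sensors.read_ft_torque(),sensors.read_clock())
snap("wrist","w2")
E
```

```text
-1.5707963267948966 [array([ 0.3 ,  0.36,  1.84, -0.  ,  0.94, -0.41]), array([ 0.3 ,  0.36,  1.84, -0.  ,  0.94, -1.11]), array([ 0.3 ,  0.36,  1.84, -0.  ,  0.94, -1.91])]
1.5707963267948966 [None, array([ 0.3 ,  0.36,  1.84, -0.  ,  0.94,  2.03]), array([ 0.3 ,  0.36,  1.84, -0.  ,  0.94,  1.23])]
tool yaw 0.7142036732051036
[0.50588528 0.16948106 0.12226892] [ 0.39160861 -0.27994954 -0.03354809] [-0.02110005  0.00560755  0.00753849]
0.013547550442857652 25.03967821598053 [0.50535282 0.16931237 0.12158805] [0.07816996 0.93738916 0.73766739] [-0.01935824  0.03856262 -0.01865572] 3.75
```

View pics/w2.png

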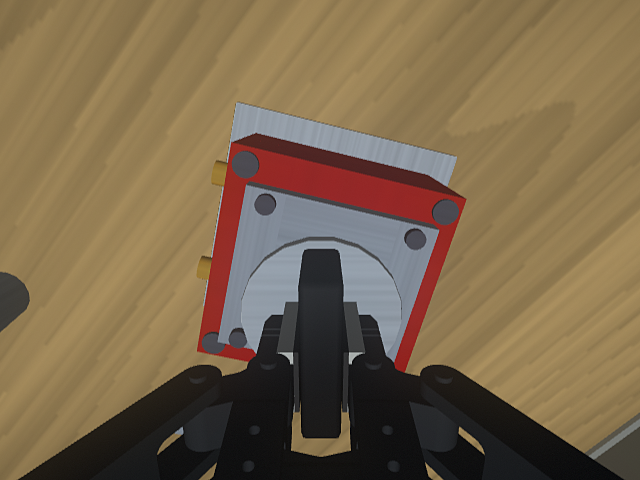

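The wrist view shows the bar (320,330) centred and square between the pads, with small forces. Now I tighten the grip and press in 0.5 mm steps, feeling for the floor.

```bash
python3 - <<'E'
from h import *
effector.gripper_to(0.0,80);ctrl.hold(.1)
p=sensors.read_tool_pos();ty=.7142;z0=.1215;F=[];fl=None
print(p,sensors.read_ft_force(),sensors.read_ft_torque())
for i in range(1,40):
    z=z0-.0005*i
    ctrl.move_l([.5053,.1693,z],down(ty),speed=.01);ctrl.hold(.03)
    f=sensors.read_ft_force();F.append(f[2]);print(i*.5,round(sensors.read_tool_pos()[2],4),np.round(f,1),round(sensors.read_ft_torque()[2],2))
    if (i>4 and F[-1]-F[-3]>2.5) or F[-1]>17: break
print(sensors.read_clock())
E
```

```text
[0.50536574 0.16932759 0.1216877 ] [-0.99512098 -0.1706212   3.33415491] [-0.04404161  0.07203828 -0.02886034]
0.5 0.1211 [-0.6  0.2  2.9] 0.01
1.0 0.1205 [-0.2 -0.2  4. ] -0.0
1.5 0.12 [-0.5  0.7  4.2] -0.02
2.0 0.1195 [-0.6  0.3  5.1] 0.01
2.5 0.119 [-1.2  0.8  4.5] 0.02
3.0 0.1185 [ 0.2 -0.   4.6] 0.01
3.5 0.1181 [ 0.4 -0.2  4.9] 0.03
4.0 0.1175 [-0.1 -1.   4.4] 0.01
4.5 0.1171 [-0.5  0.   4.4] -0.01
5.0 0.1166 [-0.4 -0.4  5.3] 0.05
5.5 0.1161 [-1.1 -0.7  5.7] 0.01
6.0 0.1156 [-0.1 -0.1  6.9] -0.04
6.5 0.1152 [-0.  -0.1  6.4] -0.01
7.0 0.1147 [ 0.2 -0.6  5.5] -0.05
7.5 0.1142 [-0.5 -0.4  5.6] -0.02
8.0 0.1137 [-0.1 -0.5  6.7] 0.01
8.5 0.1133 [-0.6  0.3  6.7] 0.03
9.0 0.1128 [-1.2  0.5  6.8] 0.03
9.5 0.1123 [-1.3 -0.5  7.2] 0.01
10.0 0.1119 [-0.5 -1.6  6.9] -0.04
10.5 0.1114 [-0.8  0.4  7.1] 0.0
11.0 0.1109 [-1.1  0.4  7.4] -0.05
11.5 0.1104 [-1.1 -0.2  7.2] 0.02
12.0 0.1099 [-0.8 -0.7  8.2] 0.01
12.5 0.1096 [-0.8 -1.   8.3] -0.02
13.0 0.1096 [-0.7  0.  10.8] 0.01
11.4833
```

The floor is at TCP z of about 0.1096, so the catch depth is about 10 mm. I back off 1 mm and turn CCW while watching the torque.

```bash
python3 - <<'E'
from h import *
P=[.5053,.1693,.1101];ty=.7142
ctrl.move_l(P,down(ty),speed=.02);ctrl.hold(.05)
print(sensors.read_tool_pos(),sensors.read_ft_force())
a=0;n=0
while a<84:
    a+=3 if a<66 else 1
    ctrl.goto(P,down(ty+np.radians(a)));ctrl.hold(.05)
    T=np.mean([sensors.read_ft_torque()[2] for _ in range(3)]);f=np.array(sensors.read_ft_force());t=sensors.read_tool_pos()
    r=Ro.from_quat(sensors.read_tcp_rot()).as_matrix()[:,1]
    print(a,round(np.degrees(np.arctan2(r[1],r[0])-ty),1),round(T,2),np.round(f,1),round(t[2],4))
    if abs(T)>.5 or np.hypot(*f[:2])>15 or f[2]>20: print("STOP");break
print(sensors.read_clock(),sensors.read_opening())
E
```

```text
[0.50537542 0.16933048 0.11058927] [-0.52570288 -0.54415125  7.74206723]
3 3.0 0.05 [-0.7  0.5  7.7] 0.1106
6 6.0 0.03 [-0.4  0.1  8.5] 0.1106
9 9.0 0.01 [-0.5  0.5  7.3] 0.1106
12 12.0 0.04 [-0.7 -0.6  6.5] 0.1106
15 15.0 0.1 [-1.  -0.3  7.2] 0.1107
18 18.0 0.02 [-1.1 -0.1  7.7] 0.1107
21 21.0 -0.01 [-0.6 -0.2  7.9] 0.1107
24 24.0 -0.01 [ 1.  -0.1  7.3] 0.1107
27 27.0 0.02 [ 0.3 -1.   7. ] 0.1107
30 30.0 -0.03 [0.  0.6 7.3] 0.1107
33 33.0 -0.0 [0.7 0.1 7.6] 0.1107
36 36.0 0.03 [-0.1  0.1  9.1] 0.1107
39 39.0 0.02 [-0.1 -0.2  7.2] 0.1107
42 42.0 0.04 [0.7 0.4 7.6] 0.1107
45 45.0 0.0 [-0.9  0.7  7.2] 0.1107
48 48.0 0.05 [-1.5 -0.2  7.6] 0.1107
51 51.0 0.05 [0.3 0.3 6.6] 0.1107
54 54.0 0.02 [ 1.  -0.5  7.7] 0.1108
57 57.0 0.03 [ 0.5 -0.6  7.2] 0.1107
60 60.0 0.02 [ 0.2 -0.1  8.4] 0.1108
63 63.0 0.02 [-0.  -0.1  7.6] 0.1108
66 66.0 0.04 [0.1 0.2 7.5] 0.1108
67 67.0 -0.04 [ 0.3 -0.2  7.3] 0.1108
68 68.0 -0.03 [0.5 0.4 7.4] 0.1107
69 69.0 0.01 [ 0.3 -0.1  6.8] 0.1107
70 70.0 -0.05 [-0.3  0.4  7.7] 0.1107
71 71.0 0.02 [ 0.1 -0.9  7.4] 0.1107
72 72.0 -0.03 [-0.3  1.2  7.1] 0.1108
73 73.0 -0.03 [ 0.4 -0.4  7.7] 0.1108
74 74.0 -0.01 [-0.2  0.4  6.9] 0.1108
75 75.0 -0.03 [0.1 0.1 8. ] 0.1108
76 76.0 -0.03 [0.1 0.4 6.9] 0.1108
77 77.0 -0.03 [0.5 0.8 7.6] 0.1108
78 78.0 -0.0 [0.7 0.2 8.5] 0.1108
79 79.0 -0.04 [-1.1 -0.2  7.3] 0.1108
80 80.0 -0.01 [-0.3 -0.1  8.2] 0.1107
81 81.0 -0.03 [-0.2 -0.6  7.6] 0.1108
82 82.0 -0.12 [0.2 0.6 8.3] 0.1108
83 82.9 -0.44 [-0.4  0.4  6.9] 0.1108
84 83.8 -0.82 [-0.1  1.   7.9] 0.1108
STOP
23.7833 0.012804505447312622
```

The stop is felt at about 82°. I back off to the middle of the slot window at about 79° and lift gently.

```bash
python3 - <<'E'
from h import *
C=[.5053,.1693];ty=.7142+np.radians(79.3)
ctrl.goto([*C,.1101],down(ty));ctrl.hold(.1)
ctrl.move_l([*C,.119],down(ty),speed=.03)
print(sensors.read_ft_force(),sensors.read_ft_torque())
hit=ctrl.move_l([*C,.165],down(ty),speed=.03,until_force=14)
print(hit,sensors.read_tool_pos(),sensors.read_ft_force(),sensors.read_ft_torque(),sensors.read_clock())
if not hit: 
    ctrl.move_l([*C,.235],down(ty),speed=.12);print(sensors.read_ft_force(),sensors.read_opening(),sensors.read_clock());snap("side","d2")
E
```

```text
[0.60598435 0.08894868 3.62375367] [ 0.14554762 -0.1274919  -0.0350864 ]
False [0.50517231 0.169254   0.16479095] [ 0.01666263  0.34787712 -1.35603994] [-0.01071343  0.01903749 -0.00340847] 26.2667
[-0.88625659  0.56919574 -3.07705634] 0.012730190506438902 27.0
```

The cap is out cleanly: no snag and a −1.4 N load. I move it over the holder and stop just above the rim for a check.

```bash
python3 - <<'E'
from h import *
H=[.558,-.135];ty=.7142+np.radians(79.3)
ctrl.move_l([*H,.21],down(ty),speed=.2)
ctrl.move_l([*H,.112],down(ty),speed=.1);ctrl.hold(.2)
print(sensors.read_tool_pos(),sensors.read_ft_force(),sensors.read_clock())
f=snap("side","d3");g=snap("wrist","w3")
u,v=proj(f,np.array([*H,.06])).astype(int);print(u,v)
a=cv2.resize(f["image"][max(v-80,0):v+80,u-70:u+70,::-1],None,fx=3,fy=3,interpolation=2)
b=cv2.resize(g["image"][:,100:540,::-1],(int(440*a.shape[0]/480)-80,a.shape[0]))
cv2.imwrite("pics/c3.png",np.hstack([a,b])[:,:800])
E
```

```text
[ 0.55831583 -0.13510084  0.11261245] [ 0.04969424 -0.62693142 -1.72668226] 30.0833
342 246
```

View pics/c3.png

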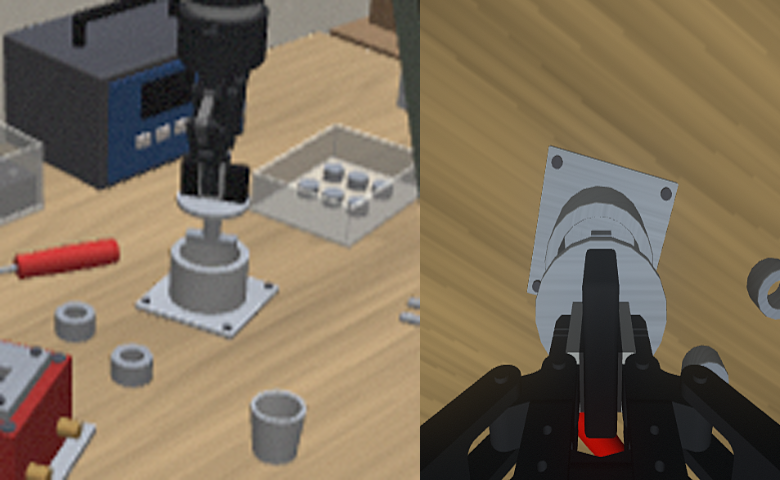

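The cap is upright with its cross-bar just above the bore. The side view puts the disc (213,205) about 3 mm right of the tube centre (208,255), which is world (−0.69,−0.73). I shift 2 mm back the other way and lower by feel.

```bash
python3 - <<'E'
from h import *
H=[.5594,-.1336];q=down(.7142+np.radians(79.3))
ctrl.move_l([*H,.112],q,speed=.05);ctrl.hold(.1)
hit=ctrl.move_l([*H,.058],q,speed=.025,until_force=5)
z=sensors.read_tool_pos()[2];print(hit,sensors.read_tool_pos(),sensors.read_ft_force(),sensors.read_ft_torque(),sensors.read_clock())
if z<.066:
    effector.gripper_to(.03);effector.gripper_to(.085);ctrl.move_l([*H,.2],q,speed=.15)
    f=snap("side","d4");g=snap("wrist","w4")
    a=f["image"][166:326,272:412,::-1]
    cv2.imwrite("pics/c4.png",np.hstack([cv2.resize(a,None,fx=3,fy=3),cv2.resize(g["image"][:,100:540,::-1],(360,480))]))
    print(sensors.read_clock())
E
```

```text
True [ 0.55940113 -0.13355965  0.06224601] [-1.34078683  0.58593249  4.74417773] [-0.14227179  0.02828633 -0.00408628] 32.3
34.3667
```

View pics/c4.png

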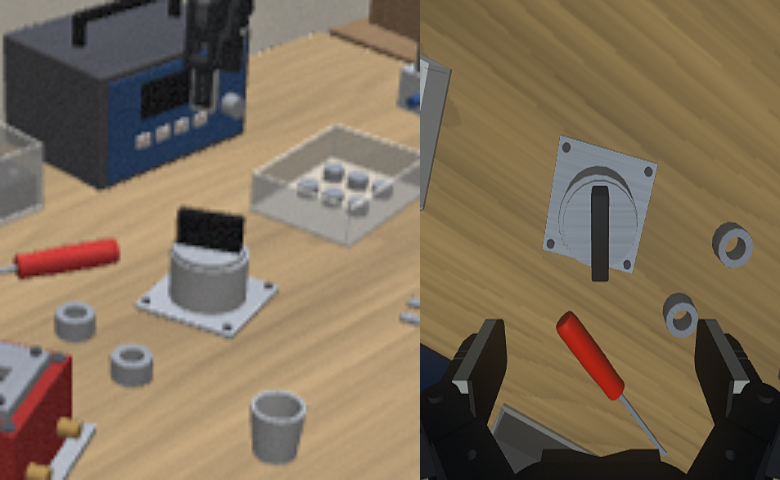

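The cap sits flat on the rim (side view 208,255), upright, centred and released. The other parts in view are where they were.

```bash
python3 -c "
from cell import ctrl
print(ctrl.job_done())"
```

```text
the job is handed in; nothing more can be done
None
```

The cap was unlocked at about 10 mm depth, turned to its stop, lifted out and set upright and fully home in the round holder; the job was handed in at about 34 s of the 53 s allowed, and the hand-in call returned no verdict.

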